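Seat a gas detector and hold a sealed sensor box ajar

TASK

I'm about to swap a sensor in the orange gas detector. First lay the detector centred on the sloped service cradle, screen up, nozzle pointing uphill and its other end down at the lip, without dropping it, and let go; then pull the blue lid of the sensor dry box by its handle until the sticky seal breaks, without letting it fly open (never more than 60 mm at the front edge), and hold the front edge about 25 mm open so that I can reach in. Finish while still holding the lid there, with the detector lying in its cradle, and leave the white jar, the yellow meter and the steel regulator where they are.

Things in the scene. Friction and masses are not known exactly. Their poses are not given: they have to be found in the camera images.
- detector_mid (a point): Centre of the loose orange gas detector's body, a box 100 (x) x 54 (y) x 34 mm (z), about 0.24 kg, at first lying flat on the table (centre 17 mm up). Its x axis points to the end with the black nozzle, z out of the screen. Best gripped across its 54 mm width.
- detector_nose (a point): Tip of the detector's black nozzle (18 mm diameter, sticking 16 mm out), 66 mm from the body's centre along the detector's x.
- detector: The same detector, origin at the centre of its underside, axes as detector_mid.
- cradle_seat (a point): Centre of the upper face of the fixed cradle's sloped board (110 x 40 x 6 mm, narrower than the detector), 60 mm above the table, slope 0.36 rad: x uphill along the face, y across, z out of the face. A lip stands 12 mm out of the face at x = -54 mm. The detector's underside belongs centred here. Below: 34 mm wide struts, a base plate 150 x 100 x 8 mm.
- lid (a joint): Opening angle of the dry box lid in rad, 0 shut; the front edge is 150 mm from the hinge, so 25 mm open is 0.17 rad. A sticky seal keeps it shut: breaking it takes 10 to 20 N straight up at the handle; the seal lets go within 0.05 rad, then the lid only weighs about 2 N at the handle and falls shut if let go.
- lid_handle (a point): Middle of the round white handle bar on the lid, 12 mm thick, 90 mm long along its y axis, the bar's centre 35 mm over the lid's top and (lid shut) 123 mm above the table, free underneath between its two end posts. Its x axis points from the handle to the hinge, level while shut. Moves with the lid.
- lid_hinge (a point): Middle of the lid's hinge line (along y), at the far upper edge of the box, 80 mm above the table. In the frame of this point the handle bar lies at x = -122, z = +43 mm; as the lid opens the handle swings up and over towards the hinge. The box is fixed, grey, 150 x 190 x 80 mm, the blue lid 8 mm thick.
- bottle: Small white jar with blue cap, 48 mm diameter, 85 mm tall, loose, origin under its centre. A bystander.
- meter: Yellow multi-gas meter lying on the table, 120 x 66 x 40 mm, loose, origin under its centre. A bystander.
- regulator: Small steel gas regulator, 44 mm diameter, 58 mm tall, loose, origin under its centre. A bystander.
Things that resemble listed ones, but are neither listed nor needed, are in the scene too. Of the things that look like the detector, take the one that is farthest to the robot's right at the start.

How it is judged:
By the outcome, as a careful person would: the job done as asked, in the order asked, and still so for the second after the job is handed in, while the arm keeps its last pose, push and grip.
It also fails if it takes over 50 s, if anything falls off the work surface, if the arm or the gripper's body presses on something with over 40 N, if the wrist force passes 120 N, or if a joint passes its speed limit or range.

ROBOT

A 7-joint arm with a two-finger parallel gripper is mounted at the origin on the work surface. World frame = base frame: x ahead of the robot, y to its left, z up, the work surface at z = 0. Lengths are in m, angles in rad, forces in N, time in s.
With the tool pointing down it reaches from about 0.425 to 0.925 m from the base axis. Payload 6.8 kg.
Tool frame: the origin (TCP) lies between the finger pads; the fingertips stand 11 mm ahead of it and the grasp point (between the pads) lies 8 mm behind it; z points along the fingers, y is the line along which they close (so a half turn about z gives the same grasp; the last joint's range is limited). The gripper opens to 85 mm and grips with 20 to 120 N. Pads are 22 mm wide; open, the fingers measure 114 mm over their backs; the gripper's body (76 mm by 85 mm) begins 54 mm behind the grasp point. The pads swing forward as they close: fully open they stand 13 mm farther back than shut.
Start: joints at [1.134, 0.477, 0.022, 1.555, -0.011, 1.109, -0.083], TCP at [0.218, -0.639, 0.242] pointing down, gripper open.
Joint ranges: [-2.96, 2.96], [-0.34, 2.1], [-1.41, 1.46], [0.24, 2.44], [-1.37, 4.51], [0.17, 1.92], [-2.96, 2.96]. Speed limits (rad/s): [2.39, 2.39, 3.14, 3.14, 3.14, 3.14, 3.14].

INTERFACE

Orientations are given as a rotation vector (axis times angle).
In Python, from bench import r gives the robot as it stands.
- The arm moves only by the tool send_rows, never from a script. Its argument "deltas" is a list of rows, each an object of numbers: "dx", "dy", "dz": the shift along the world's x, y, z in mm; "rx", "ry", "rz": the turn, a rotation vector about the world's x, y, z in degrees. A call has 1 to 5 rows; each row is the pose to reach, as a shift and turn from the pose commanded when the call began; what a row does not reach only later rows make up. A row lasts 1/12 s, in which the tool goes at most 41.7 mm and 7.16 degrees, less where a joint would pass 70% of its speed; a pose out of reach is approached as far as the arm can. A call with a gripper value outside its range is refused whole. "jaw" is the finger opening in mm, from 0 to 85.4, set as the call begins (left out, the last holds). The fingers move at their own pace and stop on an object; "newtons" is the grip in N (left out, the last holds). Time passes only in rows, so rows that repeat a pose let the fingers close. It gives the time, the measured TCP pose, the force, the opening and the grip force at its end, in the units of the state.
- r.get_obs(): the state, without advancing time (a new reading comes with each control period).
- r.grab_frame(name): name is "scene" or "top"; returns a dict with "frame" (480x640x3 uint8, blue, green, red), "z_map" (480x640 float32, m along the optical axis (not along the pixel's ray), 0 where there is no reading), "vertical_fov" (degrees; the focal length in pixels is half the picture's height over the tangent of half this angle, whatever the lens; pixels are square), "cx", "cy" (the principal point, pixels), "xyz" and "orientation" of the camera in the world. Camera axes: x right, y down, z forward; pixel columns grow to the right and rows downward; lengths in m; the calibration is good to about 2 mm. A picture is of the moment at which its call begins.
- r.hand_in(): hands the job in; it is judged then, once.
The state is a dict: "clock": time; "joints": joint angles; "qvel": joint speeds; "tau": joint torques, N m; "tcp_pos": TCP position; "orientation": TCP orientation; "contact_force": force on the tool from outside, world axes, zero at the start; "moment": the same for the moment, N m; "grip_width": finger opening in m; "gripper_force": force on a finger pad.
Only numpy, scipy, OpenCV 4.12 (cv2) and the standard library are available. Lean on these libraries where they do the work, as an engineer would, in place of code of your own. Each camera call takes 0.05 s, during which the arm holds its last target. There are 200 camera calls.

## Working session

There is one attempt and no reset: what is moved stays moved. The work goes in short steps, Python scripts to look and compute and a tool call to move; the robot and the scene stay as the last step left them, time stands still between calls to the robot, and variables do not carry over. Pictures are saved under pics/ and viewed, at most 10 in all, crops included, and the job is handed in when it is done.

Besides the shell and the picture viewer there is one more tool, called by a JSON object that holds its "method" and its "body". send_rows: Moves the arm, as the interface text tells. Its arguments: {"type":"object","properties":{"deltas":{"type":"array","items":{"type":"object","properties":{"dx":{"type":"number"},"dy":{"type":"number"},"dz":{"type":"number"},"rx":{"type":"number"},"ry":{"type":"number"},"rz":{"type":"number"}}}},"jaw":{"type":"number"},"newtons":{"type":"number"}},"required":["deltas"]}

```bash
mkdir -p pics; ls; python3 - <<'E'
from bench import r
import cv2,numpy as np,pickle
o=r.get_obs();print({k:np.round(v,3) for k,v in o.items()})
for n in("scene","top"):
    f=r.grab_frame(n);pickle.dump(f,open(n+".pkl","wb"));cv2.imwrite(f"pics/{n}0.png",f["frame"])
    print(n,f["vertical_fov"],f["cx"],f["cy"],f["xyz"],f["orientation"])
E
```

```text
pics
{'clock': np.float64(0.0), 'joints': array([ 1.134,  0.478,  0.022,  1.556, -0.011,  1.109, -0.083]), 'qvel': array([ 0.   ,  0.001, -0.001, -0.001,  0.001,  0.002,  0.001]), 'tau': array([-0.0000e+00, -5.9645e+01,  1.6080e+00, -2.8120e+01,  1.2000e-02,
        9.0000e-03, -0.0000e+00]), 'tcp_pos': array([ 0.218, -0.638,  0.241]), 'orientation': array([-3.097e+00, -5.140e-01,  1.000e-03]), 'contact_force': array([ 0.686, -0.518,  1.082]), 'moment': array([-0.013,  0.027, -0.026]), 'gripper_force': np.float64(0.0), 'grip_width': np.float64(0.085)}
scene 44.95866084168057 312.71320946756134 241.80033884076155 [1.25219187 0.46859806 1.36007084] [-1.30303365 -2.44127211  0.75272372]
top 49.10566234528022 329.4325286321263 242.46456683495654 [0.48217989 0.00994145 1.21736597] [-2.14292376  2.1956633  -0.08340543]
```

View pics/scene0.png

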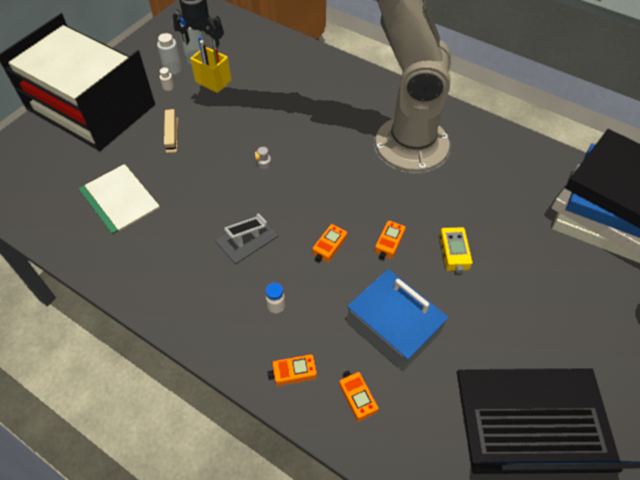

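View pics/top0.png

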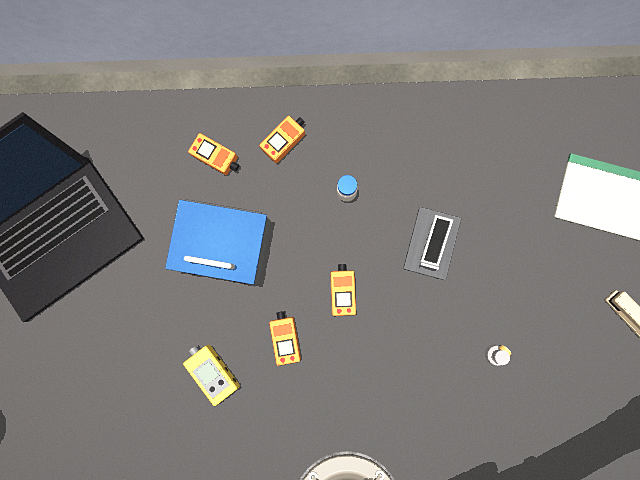

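The detector to take is the one at top px (343,292), nozzle pointing away from the robot. The cradle is at (436,242), the box at (217,243) with its handle at (209,263), the jar at (347,188) and the meter at (211,375).

```bash
cat > h.py <<'E'
import cv2,numpy as np,pickle
from scipy.spatial.transform import Rotation as R
def setup(f):
    F=240/np.tan(np.radians(f["vertical_fov"]/2));return F,R.from_rotvec(f["orientation"]).as_matrix(),np.array(f["xyz"])
def cloud(f):
    F,M,t=setup(f);v,u=np.mgrid[:480,:640];z=f["z_map"]
    return np.stack([(u-f["cx"])/F*z,(v-f["cy"])/F*z,z],-1)@M.T+t
def ray(f,u,v,h):
    F,M,t=setup(f);d=M@np.array([(u-f["cx"])/F,(v-f["cy"])/F,1]);return t+d*(h-t[2])/d[2]
def rect(P):
    c,s,a=cv2.minAreaRect((P[:,:2]*1000).astype(np.float32));return np.round(c,1),np.round(s,1),round(a,1)
E
python3 - <<'E'
from h import *
for n,box in (("top",(320,255,365,325)),("scene",(308,220,352,266))):
    f=pickle.load(open(n+".pkl","rb"));P=cloud(f);im=f["frame"]
    hsv=cv2.cvtColor(im,cv2.COLOR_BGR2HSV)
    print(n,"table z",np.median(P[200:400:7,100:600:7,2]))
    x0,y0,x1,y1=box;m=np.zeros((480,640),bool);m[y0:y1,x0:x1]=1
    # detector top
    q=P[m&(P[...,2]>.028)&(P[...,2]<.045)];print("det top",len(q),q.mean(0),rect(q))
    q=P[m&(P[...,2]>.014)&(P[...,2]<.0285)];print("lower",len(q),rect(q))
    mo=m&(hsv[...,0]<25)&(hsv[...,1]>120)
    c=max(cv2.findContours(mo.astype(np.uint8),0,1)[0],key=cv2.contourArea)
    w=np.array([ray(f,*p[0],.034) for p in c]);print("orange ray",rect(w))
    mk=m&(hsv[...,2]<45);
    # cradle
    x0,y0,x1,y1=(400,200,465,285) if n=="top" else (213,205,282,264)
    m=np.zeros((480,640),bool);m[y0:y1,x0:x1]=1
    q=P[m&(P[...,2]>.03)];print("cradle",len(q),rect(q),q[:,2].min(),q[:,2].max())
    med=np.median(q,0)
    for it in range(4):
        A=np.c_[q[:,:2],np.ones(len(q))];s=np.linalg.lstsq(A,q[:,2],rcond=None)[0];res=q[:,2]-A@s;
        q2=q[abs(res)<.004]; q=q2 if len(q2)>50 else q
    print("plane grad",s[:2],"slope",np.arctan(np.hypot(*s[:2])),"uphill yaw",np.degrees(np.arctan2(s[1],s[0])),rect(q),len(q),"z@centre",q.mean(0),s)
    q=P[m&(P[...,2]>.004)&(P[...,2]<.014)];print("base",rect(q))
    # handle,lid
    x0,y0,x1,y1=(160,190,280,295) if n=="top" else (340,262,455,370)
    m=np.zeros((480,640),bool);m[y0:y1,x0:x1]=1
    q=P[m&(P[...,2]>.112)&(P[...,2]<.14)];print("handle",len(q),rect(q),q[:,2].max(),q.mean(0))
    q=P[m&(P[...,2]>.075)&(P[...,2]<.1)];print("lid",len(q),rect(q),np.median(q[:,2]))
E
```

```text
top table z 0.0007877188988776318
det top 1061 [ 0.47473665 -0.00361995  0.03454325] (array([482.2,  -3.9]), array([ 53.8, 114.5]), 89.5)
lower 63 (array([482.7,  -3.4]), array([115.3,  53.2]), 0.5)
orange ray (array([501.1,  -3.5]), array([42.6, 22.4]), 88.6)
cradle 1004 (array([ 528.3, -137.2]), array([ 96.8, 292.8]), 35.7) 0.036123637455862445 1.2173659697975125
plane grad [1.22051559 5.14736117] slope 1.3839679238242506 uphill yaw 76.66067447908951 (array([ 528.3, -137.2]), array([ 96.8, 292.8]), 35.7) 1004 z@centre [ 0.57962729 -0.20523892  0.09342022] [1.22051559 5.14736117 0.44241492]
base (array([ 587.1, -213.1]), array([148.1, 195.9]), 88.0)
handle 278 (array([546.4, 278.2]), array([100.9,  12. ]), 78.6) 0.1329681238688769 [0.54593328 0.27623031 0.12742319]
lid 6190 (array([594.7, 269.6]), array([197.4, 158.2]), 78.6) 0.08862769553973326
scene table z 0.0018669645297333393
det top 601 [ 0.48013471 -0.00160701  0.03523386] (array([484.1,  -2.6]), array([118.3,  54.8]), 0.9)
lower 134 (array([485.4,  -3.3]), array([115.7,  56.7]), 0.9)
orange ray (array([483.9,   1.4]), array([117.6,  64.3]), 1.0)
cradle 553 (array([919.4,  91.4]), array([999.4, 115.7]), 42.0) 0.03037504837948113 1.3600708419620433
plane grad [0.60404889 0.76678996] slope 0.773322765179699 uphill yaw 51.77026219841554 (array([ 583.2, -207.3]), array([ 14.3, 112.4]), 69.8) 66 z@centre [ 0.58341034 -0.20765331  0.06054896] [ 0.60404889  0.76678996 -0.13263293]
base (array([ 572.8, -224. ]), array([206.5, 201.4]), 35.3)
handle 218 (array([549.4, 278.7]), array([100.2,  15.5]), 79.1) 0.13503662428682595 [0.55060184 0.280221   0.12731714]
lid 4473 (array([595.7, 268.7]), array([197.5, 161.4]), 78.7) 0.0893871963112276
```

```bash
python3 - <<'E'
from h import *
for n in("top","scene"):
    f=pickle.load(open(n+".pkl","rb"));P=cloud(f);im=f["frame"]
    x0,y0,x1,y1=(400,200,465,285) if n=="top" else (213,205,282,264)
    m=np.zeros((480,640),bool);m[y0:y1,x0:x1]=1
    m&=f["z_map"]>0.1
    print(n,"zero depth",(f["z_map"][y0:y1,x0:x1]==0).sum())
    q=P[m&(P[...,2]>.03)&(P[...,2]<.12)];print("cradle",len(q),rect(q),q[:,2].min(),q[:,2].max())
    p=q
    for it in range(6):
        A=np.c_[p[:,:2],np.ones(len(p))];s=np.linalg.lstsq(A,p[:,2],rcond=None)[0];res=q[:,2]-np.c_[q[:,:2],np.ones(len(q))]@s
        p=q[abs(res)<max(.003,.01-.002*it)]
    print("grad slope",np.arctan(np.hypot(*s[:2])),"uphill yaw",np.degrees(np.arctan2(s[1],s[0])),rect(p),len(p),p.mean(0),"z@rect",s@np.r_[np.array(rect(p)[0])/1000,1])
    b=q[res>.005]; print("lip",len(b),b.mean(0) if len(b) else 0)
    q=P[m&(P[...,2]>.005)&(P[...,2]<.013)];print("base",len(q),rect(q))
    hi=[tuple(np.round(P[v,u]*1000).astype(int)) for u,v in ([(443,218),(440,228),(436,240),(432,252),(430,260),(429,265)] if n=="top" else [(228,233),(240,228),(250,225),(262,218)])];print(hi)
E
```

```text
top zero depth 29
cradle 975 (array([ 581.8, -211.7]), array([ 40.7, 112.9]), 73.5) 0.036123637455862445 0.08318817444839621
grad slope 0.36224317996850985 uphill yaw -17.147100322307775 (array([ 583.1, -212.1]), array([ 40.7, 108.3]), 73.5) 756 [ 0.58592284 -0.21303472  0.06101088] z@rect 0.05987253223696923
lip 65 [ 0.53570156 -0.19733252  0.05148229]
base 1662 (array([ 587. , -211.1]), array([146.4, 193.8]), 89.2)
[(np.int64(632), np.int64(-226), np.int64(77)), (np.int64(611), np.int64(-220), np.int64(69)), (np.int64(586), np.int64(-212), np.int64(58)), (np.int64(560), np.int64(-203), np.int64(53)), (np.int64(543), np.int64(-200), np.int64(44)), (np.int64(532), np.int64(-196), np.int64(52))]
scene zero depth 9
cradle 544 (array([ 582.5, -211.9]), array([ 45.5, 113. ]), 74.5) 0.03037504837948113 0.08698706494565678
grad slope 0.3530854573900247 uphill yaw -13.133429316746108 (array([ 584.5, -212.1]), array([ 43.8, 108.6]), 74.6) 322 [ 0.58591323 -0.21247265  0.06140536] z@rect 0.06085779395576402
lip 44 [ 0.54794824 -0.19844649  0.05587269]
base 1069 (array([ 572.4, -223.6]), array([206.4, 200.3]), 35.3)
[(np.int64(636), np.int64(-227), np.int64(77)), (np.int64(600), np.int64(-215), np.int64(68)), (np.int64(567), np.int64(-209), np.int64(49)), (np.int64(531), np.int64(-193), np.int64(53))]
```

```bash
python3 - <<'E'
import cv2,pickle
a=pickle.load(open("top.pkl","rb"))["frame"][195:290,395:475];b=pickle.load(open("scene.pkl","rb"))["frame"][200:270,205:290]
cv2.imwrite("pics/c.png",cv2.hconcat([cv2.resize(a,(400,400),interpolation=2),cv2.resize(b,(400,400),interpolation=2)]))
E
```

```text
(no output)
```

View pics/c.png

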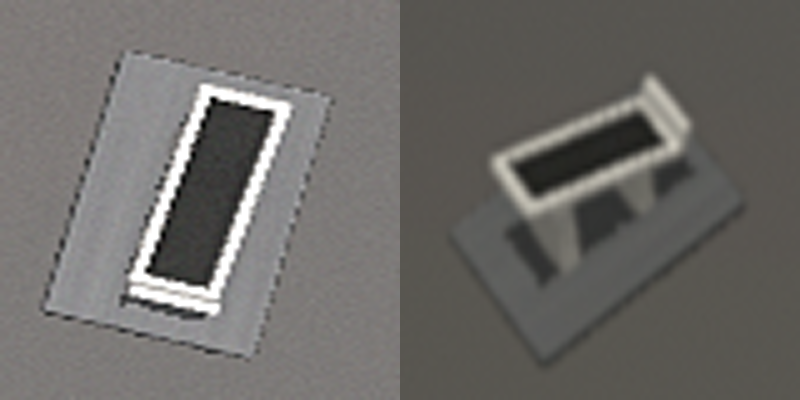

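The white-framed board slopes up away from the robot, yaw about -16°, with its lip at the near end. The seat is at about (584, -212, 60) mm. The detector's centre is at about (475, -3.5), yaw about 0°. Now moving.

{"method": "send_rows", "body": {"deltas": [{"dx": 15,"dy": 37,"rz": -4},{"dx": 30,"dy": 74,"rz": -8},{"dx": 45,"dy": 111,"rz": -12},{"dx": 60,"dy": 148,"rz": -16},{"dx": 75,"dy": 185,"rz": -19}]}}

```text
$.deltas[0]: bad value
```

{"method": "send_rows", "body": {"deltas": [{"dx": 15,"dy": 37},{"dx": 30,"dy": 74},{"dx": 45,"dy": 111},{"dx": 60,"dy": 148},{"dx": 75,"dy": 185}]}}

```text
$.deltas[0]: bad value
```

{"method": "send_rows", "body": {"deltas": [{"dx": 15,"dy": 37,"dz": -12},{"dx": 30,"dy": 74,"dz": -24},{"dx": 45,"dy": 111,"dz": -36},{"dx": 60,"dy": 148,"dz": -48},{"dx": 75,"dy": 185,"dz": -60}]}}

```text
$.deltas[0]: bad value
```

{"method": "send_rows", "body": {"deltas": [{"dx": 15,"dy": 37,"dz": -12},{"dx": 30,"dy": 74,"dz": -24},{"dx": 32,"dy": 79,"dz": -50},{"dx": 32,"dy": 79,"dz": -80},{"dx": 32,"dy": 79,"dz": -80}]}}

```text
$.deltas[0]: bad value
```

{"method": "send_rows", "body": {"deltas": [{"dx": 15,"dy": 37,"dz": 0,"rx": 0,"ry": 0,"rz": -4},{"dx": 30,"dy": 74,"dz": 0,"rx": 0,"ry": 0,"rz": -8},{"dx": 45,"dy": 111,"dz": 0,"rx": 0,"ry": 0,"rz": -12},{"dx": 60,"dy": 148,"dz": 0,"rx": 0,"ry": 0,"rz": -16},{"dx": 75,"dy": 185,"dz": 0,"rx": 0,"ry": 0,"rz": -19}]}}

```text
clock: 0.52
tcp_pos: [0.2931, -0.4518, 0.2419]
orientation: [-3.141, 0.01, 0.001]
contact_force: [-0.1, -0.2, 1.1]
grip_width: 0.0855
gripper_force: 0.0
```

{"method": "send_rows", "body": {"deltas": [{"dx": 15,"dy": 37,"dz": 0,"rx": 0,"ry": 0,"rz": 0},{"dx": 30,"dy": 74,"dz": 0,"rx": 0,"ry": 0,"rz": 0},{"dx": 45,"dy": 111,"dz": 0,"rx": 0,"ry": 0,"rz": 0},{"dx": 60,"dy": 148,"dz": 0,"rx": 0,"ry": 0,"rz": 0},{"dx": 75,"dy": 185,"dz": 0,"rx": 0,"ry": 0,"rz": 0}]}}

```text
clock: 0.93
tcp_pos: [0.368, -0.2669, 0.2422]
orientation: [3.141, -0.005, -0.0]
contact_force: [0.9, -1.1, 0.4]
grip_width: 0.0855
gripper_force: 0.0
```

{"method": "send_rows", "body": {"deltas": [{"dx": 15,"dy": 37,"dz": -12,"rx": 0,"ry": 0,"rz": 0},{"dx": 30,"dy": 74,"dz": -24,"rx": 0,"ry": 0,"rz": 0},{"dx": 45,"dy": 111,"dz": -36,"rx": 0,"ry": 0,"rz": 0},{"dx": 60,"dy": 148,"dz": -48,"rx": 0,"ry": 0,"rz": 0},{"dx": 75,"dy": 185,"dz": -60,"rx": 0,"ry": 0,"rz": 0}]}}

```text
clock: 1.35
tcp_pos: [0.443, -0.0822, 0.1819]
orientation: [3.141, -0.005, 0.0]
contact_force: [0.6, -1.1, 0.4]
grip_width: 0.0856
gripper_force: 0.0
```

{"method": "send_rows", "body": {"deltas": [{"dx": 15,"dy": 37,"dz": -12,"rx": 0,"ry": 0,"rz": 0},{"dx": 30,"dy": 70,"dz": -24,"rx": 0,"ry": 0,"rz": 0},{"dx": 32,"dy": 78,"dz": -60,"rx": 0,"ry": 0,"rz": 0},{"dx": 32,"dy": 78,"dz": -80,"rx": 0,"ry": 0,"rz": 0},{"dx": 32,"dy": 78,"dz": -80,"rx": 0,"ry": 0,"rz": 0}]}}

```text
clock: 1.77
tcp_pos: [0.4719, -0.005, 0.0986]
orientation: [-3.141, 0.0, 0.012]
contact_force: [-1.0, 0.3, -1.3]
grip_width: 0.0852
gripper_force: 0.0
```

```bash
python3 - <<'E'
from bench import r
from h import *
o=r.get_obs();print(o["tcp_pos"],o["orientation"],o["joints"])
f=r.grab_frame("top");g=r.grab_frame("scene")
a=f["frame"][220:370,260:430];b=g["frame"][160:310,250:420]
cv2.imwrite("pics/d.png",cv2.hconcat([cv2.resize(a,(400,353)),cv2.resize(b,(400,353))]))
E
```

```text
[ 0.47192255 -0.00498962  0.09862497] [-3.14143300e+00  2.05294391e-04  1.21367140e-02] [ 0.14214276  0.37508406 -0.31199895  2.13046887  0.18041201  0.66821308
 -1.86340006]
```

View pics/d.png

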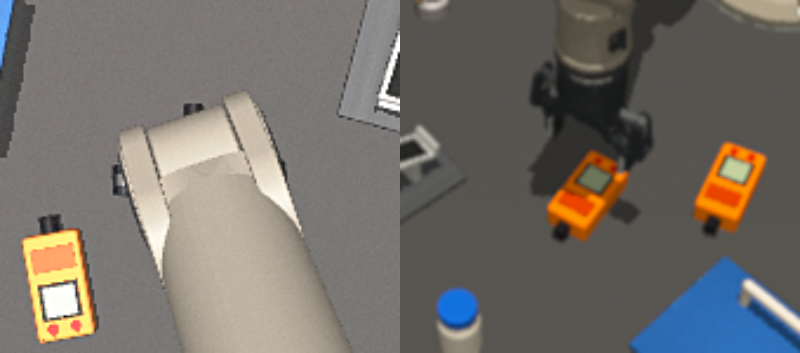

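The gripper straddles the orange detector, with the fingers either side of the body's middle and the nozzle ahead. Descending now.

{"method": "send_rows", "body": {"deltas": [{"dx": 1,"dy": 0,"dz": -25,"rx": 0,"ry": 0,"rz": 0},{"dx": 1,"dy": 0,"dz": -50,"rx": 0,"ry": 0,"rz": 0},{"dx": 1,"dy": 0,"dz": -70,"rx": 0,"ry": 0,"rz": 0},{"dx": 1,"dy": 0,"dz": -87,"rx": 0,"ry": 0,"rz": 0},{"dx": 1,"dy": 0,"dz": -87,"rx": 0,"ry": 0,"rz": 0}]}}

```text
clock: 2.28
tcp_pos: [0.4753, -0.007, 0.0145]
orientation: [3.141, -0.007, -0.003]
contact_force: [-0.8, -0.1, -0.2]
grip_width: 0.0854
gripper_force: 0.0
```

{"method": "send_rows", "body": {"deltas": [{"dx": 0,"dy": 3,"dz": 0,"rx": 0,"ry": 0,"rz": 0},{"dx": 0,"dy": 3,"dz": 0,"rx": 0,"ry": 0,"rz": 0}]}}

```text
clock: 2.45
tcp_pos: [0.4773, -0.0027, 0.0171]
orientation: [-3.141, 0.005, -0.004]
contact_force: [-1.0, -0.4, 0.0]
grip_width: 0.0854
gripper_force: 0.0
```

{"method": "send_rows", "body": {"deltas": [{"dx": 0,"dy": 0,"dz": 0,"rx": 0,"ry": 0,"rz": 0},{"dx": 0,"dy": 0,"dz": 0,"rx": 0,"ry": 0,"rz": 0},{"dx": 0,"dy": 0,"dz": 0,"rx": 0,"ry": 0,"rz": 0},{"dx": 0,"dy": 0,"dz": 0,"rx": 0,"ry": 0,"rz": 0},{"dx": 0,"dy": 0,"dz": 0,"rx": 0,"ry": 0,"rz": 0}], "jaw": 45, "newtons": 40}}

```text
clock: 2.87
tcp_pos: [0.4767, -0.0031, 0.0165]
orientation: [3.141, -0.005, 0.003]
contact_force: [-1.2, -1.3, 8.1]
grip_width: 0.0533
gripper_force: 40.8
```

{"method": "send_rows", "body": {"deltas": [{"dx": 0,"dy": 0,"dz": 0,"rx": 0,"ry": 0,"rz": 0},{"dx": 0,"dy": 0,"dz": 0,"rx": 0,"ry": 0,"rz": 0},{"dx": 0,"dy": 0,"dz": 0,"rx": 0,"ry": 0,"rz": 0}]}}

```text
clock: 3.12
tcp_pos: [0.4767, -0.0031, 0.0165]
orientation: [3.141, -0.005, 0.003]
contact_force: [-1.4, -0.1, 9.3]
grip_width: 0.0531
gripper_force: 40.8
```

{"method": "send_rows", "body": {"deltas": [{"dx": 0,"dy": 0,"dz": 10,"rx": 0,"ry": 0,"rz": 0},{"dx": 0,"dy": 0,"dz": 30,"rx": 0,"ry": 0,"rz": 0},{"dx": 0,"dy": 0,"dz": 60,"rx": 0,"ry": 0,"rz": 0},{"dx": 0,"dy": 0,"dz": 90,"rx": 0,"ry": 0,"rz": 0},{"dx": 0,"dy": 0,"dz": 120,"rx": 0,"ry": 0,"rz": 0}]}}

```text
clock: 3.53
tcp_pos: [0.4751, -0.003, 0.137]
orientation: [-3.141, 0.004, 0.002]
contact_force: [2.0, 0.4, -3.0]
grip_width: 0.0532
gripper_force: 43.6
```

{"method": "send_rows", "body": {"deltas": [{"dx": 14,"dy": -27,"dz": 0,"rx": -0.6,"ry": -4.1,"rz": -3.2},{"dx": 28,"dy": -54,"dz": 0,"rx": -1.2,"ry": -8.2,"rz": -6.3},{"dx": 42,"dy": -81,"dz": 0,"rx": -1.7,"ry": -12.3,"rz": -9.5},{"dx": 56,"dy": -108,"dz": 0,"rx": -2.3,"ry": -16.4,"rz": -12.6},{"dx": 70,"dy": -135,"dz": 0,"rx": -2.9,"ry": -20.5,"rz": -15.8}]}}

```text
clock: 3.95
tcp_pos: [0.5458, -0.1397, 0.1364]
orientation: [3.01, -0.432, 0.554]
contact_force: [0.5, -0.6, -1.8]
grip_width: 0.0536
gripper_force: 43.7
```

{"method": "send_rows", "body": {"deltas": [{"dx": 12,"dy": -25,"dz": 0,"rx": 0,"ry": 0,"rz": 0},{"dx": 24,"dy": -50,"dz": 0,"rx": 0,"ry": 0,"rz": 0},{"dx": 34,"dy": -74,"dz": 0,"rx": 0,"ry": 0,"rz": 0},{"dx": 34,"dy": -74,"dz": 0,"rx": 0,"ry": 0,"rz": 0},{"dx": 34,"dy": -74,"dz": 0,"rx": 0,"ry": 0,"rz": 0}]}}

```text
clock: 4.37
tcp_pos: [0.5793, -0.2139, 0.1355]
orientation: [3.011, -0.432, 0.547]
contact_force: [-0.2, -0.0, -1.9]
grip_width: 0.0533
gripper_force: 43.7
```

```bash
cat > chk.py <<'E'
from bench import r
from h import *
import sys
o=r.get_obs();T=R.from_rotvec(o["orientation"]).as_matrix();print(o["tcp_pos"],o["contact_force"],"tool axes\n",T.round(3))
psi=np.radians(-16);n=np.array([-.352*np.cos(psi),-.352*np.sin(psi),.936]);x=np.array([.936*np.cos(psi),.936*np.sin(psi),.352]);y=np.cross(n,x)
S=np.array([.5845,-.2125,.060]);C=np.stack([x,y,n])
print("cradle in tool: x,y,n in tool",(C@T).round(3).tolist(),"tcp in seat mm",(C@(o["tcp_pos"]-S)*1000).round(1))
f=r.grab_frame("scene");t=r.grab_frame("top")
for k in(f,t):
    P=cloud(k);hsv=cv2.cvtColor(k["frame"],cv2.COLOR_BGR2HSV)
    m=(hsv[...,0]<22)&(hsv[...,1]>130)&(hsv[...,2]>90)&(abs(P[...,0]-S[0])<.11)&(abs(P[...,1]-S[1])<.09)&(k["z_map"]>.1)&(P[...,2]>.03)
    L=(P[m]-S)@C.T*1000
    if len(L)>20: print(len(L),"seat-frame lo/hi",np.percentile(L,2,axis=0).round(1),np.percentile(L,98,axis=0).round(1),rect(L/1000))
a=f["frame"][165:285,170:330];cv2.imwrite(sys.argv[1],cv2.hconcat([cv2.resize(a,(533,400)),cv2.resize(t["frame"][180:300,400:480],(267,400))]))
E
python3 chk.py pics/e.png
```

```text
[ 0.57930605 -0.21394699  0.13547395] [-0.22493373 -0.01787199 -1.91037781] tool axes
 [[ 0.898 -0.281  0.338]
 [-0.263 -0.96  -0.099]
 [ 0.352 -0.    -0.936]]
cradle in tool: x,y,n in tool [[1.0, -0.006, -0.0], [-0.006, -1.0, -0.002], [-0.0, 0.002, -1.0]] tcp in seat mm [22.3 -2.8 72.3]
488 seat-frame lo/hi [-20.4 -27.9  60.1] [74.1 26.9 94.7] (array([17.3, -1.5]), array([ 59.9, 139.1]), 89.1)
442 seat-frame lo/hi [-25.3 -26.   63.5] [70.4 26.3 95.7] (array([12.7, -1.1]), array([116.,  55.]), 0.6)
```

View pics/e.png

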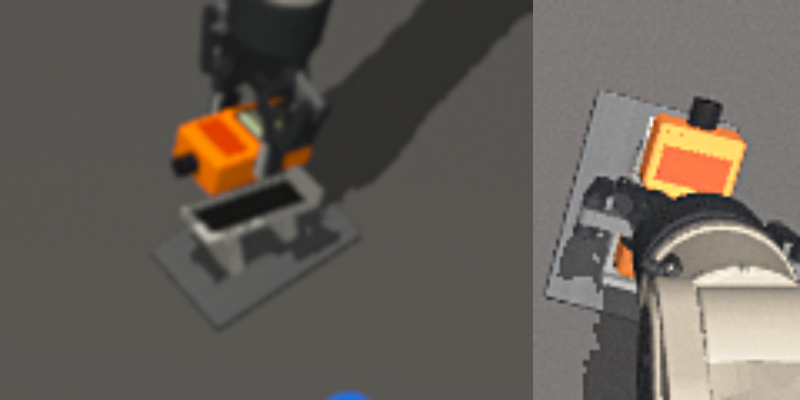

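Held level with the slope, nozzle uphill, about 23 mm uphill of centre and about 58 mm above the face. Moving down along the slope normal.

{"method": "send_rows", "body": {"deltas": [{"dx": -10,"dy": 3,"dz": -10,"rx": 0,"ry": 0,"rz": 0},{"dx": -10,"dy": 3,"dz": -25,"rx": 0,"ry": 0,"rz": 0},{"dx": -5,"dy": 1,"dz": -40,"rx": 0,"ry": 0,"rz": 0},{"dx": -4,"dy": 1,"dz": -46,"rx": 0,"ry": 0,"rz": 0},{"dx": -4,"dy": 1,"dz": -46,"rx": 0,"ry": 0,"rz": 0}]}}

```text
clock: 4.88
tcp_pos: [0.575, -0.2093, 0.0879]
orientation: [3.015, -0.424, 0.544]
contact_force: [0.0, 0.8, -3.0]
grip_width: 0.0532
gripper_force: 43.7
```

```bash
python3 chk.py pics/g.png
```

```text
[ 0.57501853 -0.20925247  0.08794544] [ 0.03774715  0.80070066 -2.96927278] tool axes
 [[ 0.9   -0.276  0.336]
 [-0.259 -0.961 -0.096]
 [ 0.35  -0.001 -0.937]]
cradle in tool: x,y,n in tool [[1.0, -0.0, -0.003], [-0.0, -1.0, 0.001], [-0.003, -0.001, -1.0]] tcp in seat mm [ 0.5  0.5 29.7]
469 seat-frame lo/hi [-39.8 -24.6   7.8] [52.2 29.7 52.6] (array([9.1, 0.9]), array([ 60.6, 116.6]), 89.7)
407 seat-frame lo/hi [-45.2 -24.2  22.9] [ 50.3  28.  128.1] (array([2.2, 7.6]), array([ 57.5, 105.8]), 78.8)
```

View pics/g.png

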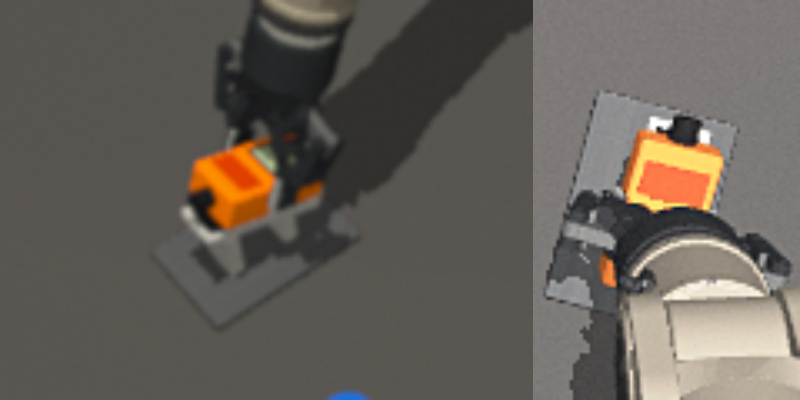

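The detector is aligned over the board, about 2 mm to its +y side and about 13 mm above it. Correcting and lowering.

{"method": "send_rows", "body": {"deltas": [{"dx": 1,"dy": -2,"dz": -4,"rx": 0,"ry": 0,"rz": 0},{"dx": 2,"dy": -2,"dz": -7,"rx": 0,"ry": 0,"rz": 0},{"dx": 3,"dy": -2.5,"dz": -9,"rx": 0,"ry": 0,"rz": 0},{"dx": 3,"dy": -2.5,"dz": -9,"rx": 0,"ry": 0,"rz": 0}]}}

```text
clock: 5.32
tcp_pos: [0.579, -0.2136, 0.0801]
orientation: [3.013, -0.427, 0.548]
contact_force: [-0.5, -0.2, -3.0]
grip_width: 0.0531
gripper_force: 43.7
```

{"method": "send_rows", "body": {"deltas": [{"dx": 0.3,"dy": 0,"dz": -1,"rx": 0,"ry": 0,"rz": 0},{"dx": 0.7,"dy": -0.2,"dz": -2,"rx": 0,"ry": 0,"rz": 0},{"dx": 0.7,"dy": -0.2,"dz": -2,"rx": 0,"ry": 0,"rz": 0}]}}

```text
clock: 5.57
tcp_pos: [0.5797, -0.2136, 0.0782]
orientation: [3.013, -0.427, 0.549]
contact_force: [-0.4, -0.5, -1.7]
grip_width: 0.0532
gripper_force: 43.7
```

{"method": "send_rows", "body": {"deltas": [{"dx": 0.3,"dy": 0,"dz": -1,"rx": 0,"ry": 0,"rz": 0},{"dx": 0.5,"dy": 0,"dz": -1.5,"rx": 0,"ry": 0,"rz": 0},{"dx": 0.5,"dy": 0,"dz": -1.5,"rx": 0,"ry": 0,"rz": 0}]}}

```text
clock: 5.82
tcp_pos: [0.5801, -0.2136, 0.0767]
orientation: [3.013, -0.427, 0.548]
contact_force: [-0.5, 0.5, -2.3]
grip_width: 0.0535
gripper_force: 43.7
```

{"method": "send_rows", "body": {"deltas": [{"dx": 0.3,"dy": 0,"dz": -1,"rx": 0,"ry": 0,"rz": 0},{"dx": 0.3,"dy": 0,"dz": -1,"rx": 0,"ry": 0,"rz": 0}]}}

```text
clock: 5.98
tcp_pos: [0.5805, -0.2137, 0.076]
orientation: [3.013, -0.427, 0.549]
contact_force: [-0.6, -0.5, -0.9]
grip_width: 0.0535
gripper_force: 43.9
```

{"method": "send_rows", "body": {"deltas": [{"dx": 0.3,"dy": 0,"dz": -1,"rx": 0,"ry": 0,"rz": 0},{"dx": 0.3,"dy": 0,"dz": -1,"rx": 0,"ry": 0,"rz": 0}]}}

```text
clock: 6.15
tcp_pos: [0.5805, -0.2137, 0.0759]
orientation: [3.012, -0.427, 0.549]
contact_force: [-8.6, 2.8, 12.2]
grip_width: 0.0531
gripper_force: 45.5
```

Seated contact is about 14 N along the normal. Releasing and looking.

{"method": "send_rows", "body": {"deltas": [{"dx": 0,"dy": 0,"dz": 0.5,"rx": 0,"ry": 0,"rz": 0},{"dx": 0,"dy": 0,"dz": 0.5,"rx": 0,"ry": 0,"rz": 0},{"dx": 0,"dy": 0,"dz": 0.5,"rx": 0,"ry": 0,"rz": 0},{"dx": 0,"dy": 0,"dz": 0.5,"rx": 0,"ry": 0,"rz": 0},{"dx": 0,"dy": 0,"dz": 0.5,"rx": 0,"ry": 0,"rz": 0}], "jaw": 85}}

```text
clock: 6.57
tcp_pos: [0.5809, -0.2137, 0.0753]
orientation: [3.013, -0.427, 0.549]
contact_force: [0.8, -0.7, 0.2]
grip_width: 0.0846
gripper_force: 0.0
```

{"method": "send_rows", "body": {"deltas": [{"dx": 0,"dy": 0,"dz": 0,"rx": 0,"ry": 0,"rz": 0},{"dx": -3,"dy": 1,"dz": 9,"rx": 0,"ry": 0,"rz": 0},{"dx": -10,"dy": 3,"dz": 28,"rx": 0,"ry": 0,"rz": 0},{"dx": -20,"dy": 6,"dz": 56,"rx": 0,"ry": 0,"rz": 0},{"dx": -30,"dy": 9,"dz": 84,"rx": 0,"ry": 0,"rz": 0}]}}

```text
clock: 6.98
tcp_pos: [0.5497, -0.2042, 0.16]
orientation: [3.014, -0.426, 0.546]
contact_force: [0.2, 0.1, 0.3]
grip_width: 0.0853
gripper_force: 0.0
```

{"method": "send_rows", "body": {"deltas": [{"dx": 0,"dy": 20,"dz": 20,"rx": 1.1,"ry": 4,"rz": 0},{"dx": 0,"dy": 50,"dz": 40,"rx": 2.3,"ry": 7.9,"rz": 0},{"dx": 0,"dy": 80,"dz": 60,"rx": 3.4,"ry": 11.9,"rz": 0},{"dx": 0,"dy": 115,"dz": 70,"rx": 4.6,"ry": 15.8,"rz": 0},{"dx": 0,"dy": 150,"dz": 75,"rx": 5.7,"ry": 19.8,"rz": 0}]}}

```text
clock: 7.4
tcp_pos: [0.5513, -0.0537, 0.2379]
orientation: [-3.11, 0.443, -0.003]
contact_force: [1.2, -0.2, -0.4]
grip_width: 0.0852
gripper_force: 0.0
```

{"method": "send_rows", "body": {"deltas": [{"dx": 0,"dy": 35,"dz": 0,"rx": 0,"ry": 0,"rz": 6.5},{"dx": 0,"dy": 70,"dz": 0,"rx": 0,"ry": 0,"rz": 13},{"dx": 0,"dy": 105,"dz": 0,"rx": 0,"ry": 0,"rz": 19.5},{"dx": 0,"dy": 140,"dz": 0,"rx": 0,"ry": 0,"rz": 26},{"dx": 0,"dy": 175,"dz": 0,"rx": 0,"ry": 0,"rz": 32.5}]}}

```text
clock: 7.82
tcp_pos: [0.5502, 0.1219, 0.2351]
orientation: [3.108, 0.456, 0.002]
contact_force: [0.7, 0.5, -0.2]
grip_width: 0.0851
gripper_force: 0.0
```

{"method": "send_rows", "body": {"deltas": [{"dx": 0,"dy": 30,"dz": 0,"rx": 0,"ry": 0,"rz": 6.5},{"dx": 0,"dy": 60,"dz": 0,"rx": 0,"ry": 0,"rz": 13},{"dx": 0,"dy": 90,"dz": 0,"rx": 0,"ry": 0,"rz": 19.5},{"dx": 0,"dy": 120,"dz": 0,"rx": 0,"ry": 0,"rz": 26},{"dx": 0,"dy": 156,"dz": 0,"rx": 0,"ry": 0,"rz": 32.5}]}}

```text
clock: 8.23
tcp_pos: [0.5508, 0.2762, 0.235]
orientation: [2.857, 1.304, 0.001]
contact_force: [1.3, -1.1, -1.0]
grip_width: 0.0848
gripper_force: 0.0
```

{"method": "send_rows", "body": {"deltas": [{"dx": 0,"dy": 0,"dz": 0,"rx": 0,"ry": 0,"rz": 6.5},{"dx": 0,"dy": 0,"dz": 0,"rx": 0,"ry": 0,"rz": 13},{"dx": 0,"dy": 0,"dz": 0,"rx": 0,"ry": 0,"rz": 19.5},{"dx": 0,"dy": 0,"dz": 0,"rx": 0,"ry": 0,"rz": 26},{"dx": 0,"dy": 0,"dz": 0,"rx": 0,"ry": 0,"rz": 29.6}]}}

```text
clock: 8.65
tcp_pos: [0.5505, 0.2761, 0.2348]
orientation: [-2.427, -1.994, -0.0]
contact_force: [0.9, -0.3, 0.9]
grip_width: 0.085
gripper_force: 0.0
```

```bash
python3 chk.py pics/k.png; python3 - <<'E'
from bench import r
from h import *
print(r.get_obs()["joints"].round(2))
f=r.grab_frame("scene");P=cloud(f);m=np.zeros((480,640),bool);m[262:370,340:455]=1
q=P[m&(f["z_map"]>.1)&(P[...,2]>.112)&(P[...,2]<.14)];print("handle",len(q),rect(q),q.mean(0))
cv2.imwrite("pics/l.png",f["frame"])
E
```

```text
[0.55049612 0.27609608 0.234809  ] [ 0.86418958 -0.34894239  0.92416538] tool axes
 [[ 0.194  0.981  0.   ]
 [ 0.981 -0.194  0.   ]
 [ 0.     0.    -1.   ]]
cradle in tool: x,y,n in tool [[-0.078, 0.933, -0.352], [0.996, 0.084, 0.0], [0.03, -0.351, -0.936]] tcp in seat mm [-95.1 460.3 222.5]
667 seat-frame lo/hi [-44.4 -26.5   0.5] [53.8 27.4 39.6] (array([ 5.2, -0.2]), array([116.4,  59.6]), 1.9)
577 seat-frame lo/hi [-47.  -28.    7.7] [50.8 25.4 38.1] (array([ 1.1, -1.5]), array([101.,  55.]), 0.9)
[-0.02  0.49 -0.75  1.67  0.36  1.12 -1.07]
handle 217 (array([549.1, 279.7]), array([100.8,  15.8]), 77.7) [0.55049852 0.28033805 0.12706515]
```

View pics/k.png

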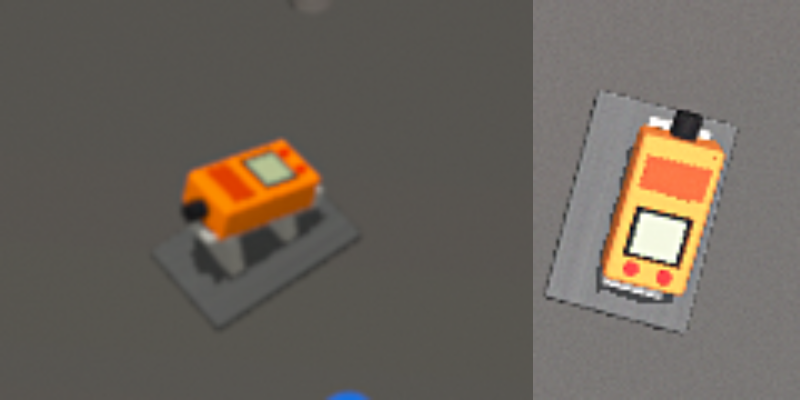

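The detector lies on the board against the lip, screen up, nozzle uphill, within about 1.5 mm of centre. Now the handle.

{"method": "send_rows", "body": {"deltas": [{"dx": -2,"dy": 2,"dz": -30,"rx": 0,"ry": 0,"rz": 0},{"dx": -2,"dy": 2,"dz": -60,"rx": 0,"ry": 0,"rz": 0},{"dx": -2,"dy": 2,"dz": -90,"rx": 0,"ry": 0,"rz": 0},{"dx": -2,"dy": 2,"dz": -110,"rx": 0,"ry": 0,"rz": 0},{"dx": -2,"dy": 2,"dz": -120,"rx": 0,"ry": 0,"rz": 0}]}}

```text
clock: 9.22
tcp_pos: [0.5473, 0.277, 0.1116]
orientation: [-2.435, -1.984, 0.006]
contact_force: [-0.6, 1.0, 0.3]
grip_width: 0.0854
gripper_force: 0.0
```

{"method": "send_rows", "body": {"deltas": [{"dx": 0,"dy": 0,"dz": 0,"rx": 0,"ry": 0,"rz": 0},{"dx": 0,"dy": 0,"dz": 0,"rx": 0,"ry": 0,"rz": 0},{"dx": 0,"dy": 0,"dz": 0,"rx": 0,"ry": 0,"rz": 0},{"dx": 0,"dy": 0,"dz": 0,"rx": 0,"ry": 0,"rz": 0},{"dx": 0,"dy": 0,"dz": 0,"rx": 0,"ry": 0,"rz": 0}], "jaw": 20, "newtons": 40}}

```text
clock: 9.63
tcp_pos: [0.5495, 0.2788, 0.1158]
orientation: [2.434, 1.986, 0.004]
contact_force: [-0.7, 0.4, 0.1]
grip_width: 0.025
gripper_force: 0.0
```

{"method": "send_rows", "body": {"deltas": [{"dx": 0,"dy": 0,"dz": 0,"rx": 0,"ry": 0,"rz": 0},{"dx": 0,"dy": 0,"dz": 0,"rx": 0,"ry": 0,"rz": 0},{"dx": 0,"dy": 0,"dz": 0,"rx": 0,"ry": 0,"rz": 0},{"dx": 0,"dy": 0,"dz": 0,"rx": 0,"ry": 0,"rz": 0}], "jaw": 0, "newtons": 30}}

```text
clock: 9.97
tcp_pos: [0.5487, 0.2787, 0.1154]
orientation: [-2.433, -1.987, -0.002]
contact_force: [-2.3, -1.0, 5.8]
grip_width: 0.0109
gripper_force: 29.3
```

{"method": "send_rows", "body": {"deltas": [{"dx": 0,"dy": 0,"dz": 0,"rx": 0,"ry": 0,"rz": 0},{"dx": 0,"dy": 0,"dz": 0,"rx": 0,"ry": 0,"rz": 0}], "newtons": 80}}

```text
clock: 10.13
tcp_pos: [0.5487, 0.2787, 0.1155]
orientation: [-2.433, -1.987, -0.002]
contact_force: [-2.6, -0.2, 6.3]
grip_width: 0.0093
gripper_force: 78.0
```

{"method": "send_rows", "body": {"deltas": [{"dx": 0,"dy": 0,"dz": 0.6,"rx": 0,"ry": 0,"rz": 0},{"dx": 0.4,"dy": -0.1,"dz": 1.2,"rx": 0.1,"ry": 0.6,"rz": 0},{"dx": 0.6,"dy": -0.1,"dz": 1.8,"rx": 0.2,"ry": 0.9,"rz": 0},{"dx": 0.8,"dy": -0.2,"dz": 2.4,"rx": 0.2,"ry": 1.1,"rz": 0},{"dx": 1,"dy": -0.2,"dz": 3,"rx": 0.3,"ry": 1.4,"rz": 0}]}}

```text
clock: 10.55
tcp_pos: [0.549, 0.2786, 0.1168]
orientation: [-2.416, -1.974, 0.025]
contact_force: [-1.9, 4.2, -5.9]
grip_width: 0.0099
gripper_force: 77.8
```

{"method": "send_rows", "body": {"deltas": [{"dx": 0.2,"dy": 0,"dz": 0.6,"rx": 0.1,"ry": 0.3,"rz": 0},{"dx": 0.4,"dy": -0.1,"dz": 1.2,"rx": 0.1,"ry": 0.6,"rz": 0},{"dx": 0.6,"dy": -0.1,"dz": 1.8,"rx": 0.2,"ry": 0.9,"rz": 0},{"dx": 0.8,"dy": -0.2,"dz": 2.4,"rx": 0.2,"ry": 1.1,"rz": 0},{"dx": 1,"dy": -0.2,"dz": 3,"rx": 0.3,"ry": 1.4,"rz": 0}]}}

```text
clock: 10.97
tcp_pos: [0.5492, 0.2785, 0.1182]
orientation: [-2.399, -1.961, 0.051]
contact_force: [-1.0, 7.5, -19.9]
grip_width: 0.0093
gripper_force: 77.6
```

{"method": "send_rows", "body": {"deltas": [{"dx": 0.2,"dy": 0,"dz": 0.5,"rx": 0.1,"ry": 0.3,"rz": 0},{"dx": 0.3,"dy": -0.1,"dz": 1,"rx": 0.1,"ry": 0.5,"rz": 0},{"dx": 0.5,"dy": -0.1,"dz": 1.5,"rx": 0.1,"ry": 0.7,"rz": 0},{"dx": 0.7,"dy": -0.1,"dz": 2,"rx": 0.2,"ry": 0.9,"rz": 0}]}}

```text
clock: 11.3
tcp_pos: [0.5496, 0.2784, 0.1194]
orientation: [-2.388, -1.953, 0.067]
contact_force: [-1.3, 7.4, -15.0]
grip_width: 0.0094
gripper_force: 78.9
```

{"method": "send_rows", "body": {"deltas": [{"dx": 0.2,"dy": 0,"dz": 0.5,"rx": 0.1,"ry": 0.3,"rz": 0},{"dx": 0.3,"dy": -0.1,"dz": 1,"rx": 0.1,"ry": 0.5,"rz": 0},{"dx": 0.5,"dy": -0.1,"dz": 1.5,"rx": 0.1,"ry": 0.7,"rz": 0},{"dx": 0.7,"dy": -0.1,"dz": 2,"rx": 0.2,"ry": 0.9,"rz": 0}]}}

```text
clock: 11.63
tcp_pos: [0.5512, 0.2781, 0.1236]
orientation: [-2.381, -1.945, 0.081]
contact_force: [-3.2, 3.4, -5.7]
grip_width: 0.0097
gripper_force: 79.8
```

```bash
cat > lid.py <<'E'
from bench import r
from h import *
print(r.get_obs()["tcp_pos"],r.get_obs()["contact_force"])
u=np.array([.981,-.194]);v=np.array([.194,.981]);H=np.array([.667,.2545])
for n in("scene","top"):
    f=r.grab_frame(n);P=cloud(f);hsv=cv2.cvtColor(f["frame"],cv2.COLOR_BGR2HSV)
    a=(P[...,:2]-H)@u;b=(P[...,:2]-H)@v
    m=(f["z_map"]>.1)&(abs(b)<.09)&(a<-.01)&(a>-.155)&(P[...,2]>.07)&(P[...,2]<.15)&(hsv[...,0]>100)&(hsv[...,0]<125)&(hsv[...,1]>120)
    s=np.polyfit(a[m],P[m][:,2],1);k=abs(np.polyval(s,a[m])-P[m][:,2])<.004
    s=np.polyfit(a[m][k],P[m][k,2],1);print(n,m.sum(),k.sum(),"angle",-np.arctan(s[0]),"front z",np.polyval(s,-.15),"hinge z",s[1])
E
python3 lid.py
```

```text
[0.551164   0.27808872 0.12358003] [-3.21201357  3.43499432 -5.71948836]
scene 3340 2807 angle 0.06247104283752086 front z 0.09911122698216232 hinge z 0.0897283614250625
top 2053 1941 angle 0.06700817166577361 front z 0.09880047688176916 hinge z 0.08873418041067355
```

Seal broken; the lid is at about 0.065 rad. Continuing along the arc to 0.167 rad.

{"method": "send_rows", "body": {"deltas": [{"dx": 0.8,"dy": -0.2,"dz": 2,"rx": 0.2,"ry": 0.9,"rz": 0},{"dx": 1.6,"dy": -0.3,"dz": 4,"rx": 0.4,"ry": 1.8,"rz": 0},{"dx": 2.5,"dy": -0.5,"dz": 6,"rx": 0.6,"ry": 2.7,"rz": 0},{"dx": 3.4,"dy": -0.7,"dz": 8,"rx": 0.8,"ry": 3.6,"rz": 0},{"dx": 4.2,"dy": -0.9,"dz": 10,"rx": 0.9,"ry": 4.5,"rz": 0}]}}

```text
clock: 12.15
tcp_pos: [0.5555, 0.2773, 0.1341]
orientation: [-2.33, -1.903, 0.156]
contact_force: [-2.6, 6.1, -7.8]
grip_width: 0.0094
gripper_force: 79.6
```

{"method": "send_rows", "body": {"deltas": [{"dx": 0,"dy": 0,"dz": 0,"rx": 0,"ry": 0,"rz": 0},{"dx": 0,"dy": 0,"dz": 0,"rx": 0,"ry": 0,"rz": 0}]}}

```text
clock: 12.32
tcp_pos: [0.556, 0.2771, 0.135]
orientation: [-2.331, -1.903, 0.155]
contact_force: [-3.5, 3.4, 0.8]
grip_width: 0.0095
gripper_force: 80.6
```

```bash
python3 lid.py
```

```text
[0.55601599 0.27714742 0.13503765] [-3.47345429  3.44847435  0.77597   ]
scene 3385 2824 angle 0.16241984443911847 front z 0.11442047166436614 hinge z 0.0898409765439279
top 889 825 angle 0.16892698403702086 front z 0.11401609808385892 hinge z 0.08843323933617318
```

{"method": "send_rows", "body": {"deltas": [{"dx": 0,"dy": 0,"dz": 0,"rx": 0,"ry": 0,"rz": 0},{"dx": 0,"dy": 0,"dz": 0,"rx": 0,"ry": 0,"rz": 0},{"dx": 0,"dy": 0,"dz": 0,"rx": 0,"ry": 0,"rz": 0},{"dx": 0,"dy": 0,"dz": 0,"rx": 0,"ry": 0,"rz": 0},{"dx": 0,"dy": 0,"dz": 0,"rx": 0,"ry": 0,"rz": 0}]}}

```text
clock: 12.83
tcp_pos: [0.5561, 0.2771, 0.1351]
orientation: [-2.331, -1.904, 0.154]
contact_force: [-4.2, 2.6, -1.0]
grip_width: 0.0092
gripper_force: 80.5
```

```bash
python3 lid.py; python3 chk.py pics/z.png; python3 - <<'E'
from bench import r
from h import *
cv2.imwrite("pics/fin.png",r.grab_frame("scene")["frame"])
E
```

```text
[0.55605908 0.27709532 0.13513349] [-4.22910008  2.63084349 -0.98213207]
scene 3379 2851 angle 0.16407113027231063 front z 0.11439075024606478 hinge z 0.08955684233277991
top 893 841 angle 0.16459944330085305 front z 0.11354020970824326 hinge z 0.08862487555906784
[0.55607619 0.277119   0.13512461] [-3.80070087  2.72542021 -0.83767392] tool axes
 [[ 0.2    0.967 -0.159]
 [ 0.98  -0.197  0.034]
 [ 0.002 -0.163 -0.987]]
cradle in tool: x,y,n in tool [[-0.072, 0.863, -0.5], [0.997, 0.077, -0.011], [0.029, -0.499, -0.866]] tcp in seat mm [-125.5  462.8  127.4]
665 seat-frame lo/hi [-44.7 -26.4   2.2] [53.5 27.3 39.3] (array([4.4, 1.3]), array([ 60.3, 122.5]), 88.4)
655 seat-frame lo/hi [-46.8 -27.8   8. ] [50.8 25.3 38.6] (array([ 1.2, -1.7]), array([100. ,  54.4]), 0.7)
```

View pics/fin.png

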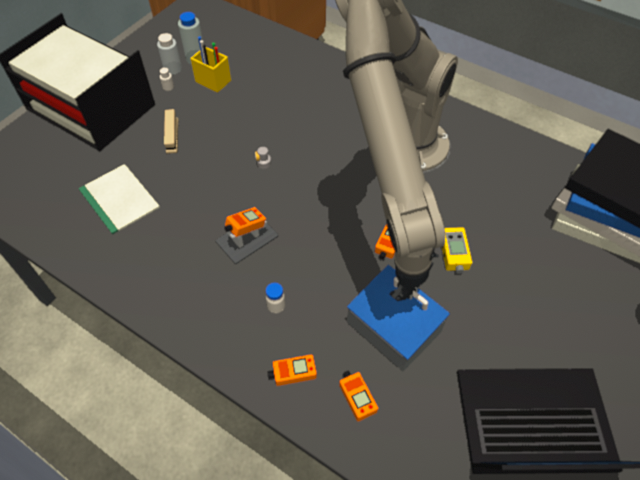

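The detector lies on its cradle at (247,222). The lid is held about 25 mm open at (400,300), and the jar (274,297), meter (457,250) and regulator (263,156) are where they were. Handing in.

```bash
python3 -c "
from bench import r
print(r.hand_in())"
```

```text
the job is handed in; nothing more can be done
None
```

The job is handed in: the detector lies screen up and nozzle uphill, within about 2 mm of the cradle's centre. The seal is broken and the arm is holding the lid's front edge about 25 mm open. The jar, meter and regulator were not touched, and it took about 13 s.

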